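# Tip a former block into the bench clamp and wind it tight

## Task

Tip the tall aluminium block over, away from you across the step, so that it lies flat in the clamp's channel. Then fold the crank's handle all the way out, and only then wind the crank clockwise to its end stop so that the jaw grips the block; leave the handle folded out and the tools around the clamp where they are.

Things in the scene. Friction and masses are not known exactly. Their poses are not given: they have to be found in the camera images.
- vise: bench clamp fixed to the table; origin at the centre of its underside (z = 0). Its x points away from the robot, y left, z up; yaw varies. Positions below are in this frame, mm. Base plate 260 (x) by 340 (y), 12 thick. Left half: clamping channel along x, between a fixed jaw (inner face y = 115, top z = 64) and a moving jaw on its right. Right half: gear box with the folding crank
- stop_edge (a point): middle of the top edge of the step in the channel floor, at (-40, 75, 20): the floor is at z = 20 beyond it (to x = 110) and at z = 12 on the robot's side; the 8 mm step faces the robot and stops the block's foot
- lamp (a point): underside centre of the black lamp head, 45 (x) by 150 (y) by 20 high, at (45, -100, 290), near edge at x = 22; its 14 mm post stands at (85, -155). It bars an upright gripper from the crank: come in from the robot's side, along the crank axis
- crank_hub (a point): centre of the crank hub at (-30, -100, 105), on the crank axis, at the underside of the crank arm. The axis leans 30 degrees from vertical towards the robot: the point's own z axis is the axis upward, (-0.5, 0, 0.866) in the clamp's frame; its x axis points up the slope away from the robot, (0.866, 0, 0.5); its y axis is the clamp's y
- crank (a joint): turn of the crank, rad, 0 to 3.4 (end stop), growing clockwise seen from above. Its arm (10 thick, 18 wide) points at angle 0.5 - crank from the hub point's x axis towards its y axis. Moves the jaw 33 mm over the full range; stays where left (friction 0.18 N m, up to 0.3 when clamping). Starts at 0 to 0.9
- fold_pivot (a point): pivot of the folding handle at the end of the crank arm, 55 from the crank axis and 32 above the hub point along the axis; the pivot axis is tangential, between two steel cheeks 30 wide overall
- handle (a joint): fold angle of the crank handle, rad: 0 folded flat (lies from the pivot back over the hub, parallel to the arm), 1.571 fully out (end stop; stands parallel to the crank axis). Stiff pivot, 0.1 N m of friction, stays where left. Pinched hard it will not swivel between the pads. Starts at 0
- grip_point (a point): point on the handle's centre line 50 from the pivot. The handle is a round black rod 16 in diameter, reaching 75 from the pivot; its sleeve (16 to 75 from the pivot) spins freely about its own axis. Folded, its centre line lies 22 above the arm's top
- block_center (a point): centre of the plain aluminium block, 44 (x) by 40 (y) by 120 (z, tall), 0.4 to 0.6 kg. It stands on end in the channel on the low floor (z = 12), its foot 1 to 6 mm short of the step; z is its long axis
- pad_face (a point): centre of the moving jaw's sprung aluminium face (120 along x, 32 high; gives 7 mm at 3 N/mm), in the plane that meets the block; at y = 45 when crank is 0; at y = 78 when crank is 3.4 and nothing is between, about 75 when the block is gripped
- rubber_mallet: bystander, leave it where it is: mallet with a black rubber head (diameter 56, 90 long) and a round wooden handle 220 long, lying flat (mm), origin under the middle of its head; the handle runs along its -x
- nylon_mallet: bystander, leave it where it is: mallet with a white nylon head (diameter 40, 80 long) and a round wooden handle 220 long, lying flat (mm), origin under the middle of its head; the handle runs along its -x
- nylon_puck: bystander, leave it where it is: blue nylon puck, diameter 68, 45 high, near side of the clamp (mm), origin at its underside
- bowl: bystander, leave it where it is: small steel bowl, rim diameter 110, 40 high (mm), origin at its underside
- tin: bystander, leave it where it is: amber glass jar with steel lid, diameter 56, 60 high (mm), origin at its underside
- punch: bystander, leave it where it is: short steel punch standing upright, diameter 24, 70 high (mm), origin at its underside
There are look-alikes about, which are no part of the job. Of the things shaped like the part that bears block_center, the aluminium one is meant.

How it is judged:
By the outcome, as a careful person would: the job done as asked, in the order asked, and still so for the second after the job is handed in, with the robot touching nothing.
It also fails if it takes over 67 s, if anything falls off the work surface, if the arm or the gripper's body presses on something with over 40 N, if the wrist force passes 120 N, or if a joint passes its speed limit or range.

## Robot

A 7-joint arm with a two-finger parallel gripper is mounted at the origin on the work surface. World frame = base frame: x ahead of the robot, y to its left, z up, the work surface at z = 0. Lengths are in m, angles in rad, forces in N, time in s.
With the tool pointing down it reaches from about 0.4 to 0.85 m from the base axis. Payload 10.4 kg.
Tool frame: the origin (TCP) lies midway between the tips of the shut fingers; the grasp point (between the pads) lies env.grip_point_offset behind it (env.grip_point_offset is the distance from the TCP to the grasp point, in m); z points along the fingers, y is the line along which they close (so a half turn about z gives the same grasp; the last joint's range is limited). The gripper opens to 87 mm and grips with 3 to 60 N. Pads are 19 mm wide; open, the fingers measure 117 mm over their backs; the gripper's body (75 mm by 190 mm) begins 51 mm behind the grasp point.
Start: joints at [1.148, 0.332, -0.065, 1.46, 0.022, 1.35, -0.088], TCP at [0.243, -0.576, 0.223] pointing down, gripper open.
Joint ranges: [-2.6, 2.6], [-0.5, 2.12], [-1.47, 1.34], [0.16, 2.42], [-1.27, 4.41], [0.06, 2.06], [-2.6, 2.6]. Speed limits (rad/s): [2.22, 2.22, 2.79, 2.79, 3.14, 3.14, 3.14].

## Interface

Orientations are given as a unit quaternion [x, y, z, w].
In Python, from workcell import env, imaging, close_job gives the robot as it stands.
- The arm moves only by the tool jog_arm, never from a script. Its argument "deltas" is a list of rows, each a list of 4 numbers: the shift along the tool's x, y, z in m, then the turn about the tool's z in degrees. A call has 1 to 20 rows; each row shifts and turns the commanded pose from where the row before left it, along the tool's axes as they then stand; what a row does not reach is not made up. A row lasts 1/10 s, in which the tool goes at most 50 mm and 8.59 degrees, less where a joint would pass 70% of its speed; a pose out of reach is approached as far as the arm can. A call is refused whole if a number of a shift passes 0.05 or a number of a turn 8.59, either way. A call with a gripper value outside its range is refused whole. "grip" is the finger opening in m, from 0 to 0.087, set as the call begins (left out, the last holds). The fingers move at their own pace and stop on an object; the grip force is fixed at half the most. Time passes only in rows, so rows that do not move let the fingers close. It gives the time, the measured TCP pose, the force, the opening and the grip force at its end, in the units of the state.
- env.sense(): the state, without advancing time (a new reading comes with each control period).
- imaging.read_camera(name): name is "side" or "top"; returns (picture, depth): 420x560x3 uint8, red, green, blue; 420x560 float32, m along the optical axis (not along the pixel's ray), 0 where there is no reading.
- imaging.camera_model(name): a dict with "K" (3x3 intrinsics, pixels), "rvec" (rotation vector, rad) and "tvec" (3), from world to camera coordinates, as OpenCV has them. Camera axes: x right, y down, z forward; pixel columns grow to the right and rows downward; lengths in m; the calibration is good to about 2 mm. A picture is of the moment at which its call begins. camera_model takes no time and is no camera call.
- close_job(): hands the job in; it is judged then, once.
The state is a dict: "time": time; "q": joint angles; "joint_vel": joint speeds; "effort": joint torques, N m; "position": TCP position; "eef_rot": TCP orientation; "ft_force": force on the tool from outside, world axes, zero at the start; "torque": the same for the moment, N m; "opening": finger opening in m; "gripper_force": force on a finger pad.
Only numpy, scipy, OpenCV 4.12 (cv2) and the standard library are available. Lean on these libraries where they do the work, as an engineer would, in place of code of your own. Each camera call takes 0.05 s, during which the arm holds its last target. There are 200 camera calls.

## Working session

There is one attempt and no reset: what is moved stays moved. The work goes in short steps, Python scripts to look and compute and a tool call to move; the robot and the scene stay as the last step left them, time stands still between calls to the robot, and variables do not carry over. Pictures are saved under pics/ and viewed, at most 10 in all, crops included, and the job is handed in when it is done.

Besides the shell and the picture viewer there is one more tool, called after "Request:" as name(argument=value, ...), one argument or row to a line, values as JSON. jog_arm: Moves the arm, as the interface text tells. Its arguments: {"type":"object","properties":{"deltas":{"type":"array","items":{"type":"array","items":{"type":"number"}}},"grip":{"type":"number"}},"required":["deltas"]}

```bash
mkdir -p pics; cat > h.py <<'E'
import numpy as np,cv2
from workcell import env,imaging,close_job
from scipy.spatial.transform import Rotation as R
def cam(n):
    m=imaging.camera_model(n);return np.array(m["K"]),cv2.Rodrigues(np.array(m["rvec"],float))[0],np.array(m["tvec"],float).ravel()
def back(n,u,v,d):
    K,Rm,t=cam(n);return Rm.T@(np.linalg.inv(K)@np.array([u,v,1])*d-t)
def onplane(n,u,v,z):
    K,Rm,t=cam(n);c=-Rm.T@t;r=Rm.T@np.linalg.inv(K)@np.array([u,v,1]);return c+r*(z-c[2])/r[2]
def proj(n,p):
    K,Rm,t=cam(n);q=K@(Rm@np.asarray(p,float)+t);return q[:2]/q[2]
def snap(n,f):
    p,d=imaging.read_camera(n);cv2.imwrite(f"pics/{f}.png",p[:,:,::-1]);np.save(f"pics/{f}.npy",d);return p,d
E
python3 - <<'E'
from h import *
for n in("side","top"):
    snap(n,n+"0");K,Rm,t=cam(n);print(n,K[0,0],-Rm.T@t,Rm[2])
print(env.sense(),env.grip_point_offset)
E
```

```text
side 454.76357999241736 [ 0.26847544 -0.5816      1.03846355] [ 0.24254199  0.5802568  -0.77748018]
top 545.6205521502804 [0.38072328 0.03950842 1.39231662] [ 0.13700242  0.00233571 -0.99056796]
{'time': 0.1, 'q': array([ 1.14838961,  0.33277968, -0.06472881,  1.46084133,  0.02156574,
        1.34986709, -0.08851278]), 'joint_vel': array([ 1.11087102e-03, -4.01778413e-04,  8.84367421e-04, -1.05125836e-03,
       -4.69103766e-05,  1.23624931e-03,  7.81383080e-04]), 'effort': array([ 2.70679528e-03, -6.24545288e+01,  2.59810709e-02, -3.90719569e+01,
       -6.12383732e-02,  3.67047801e-02,  8.83774146e-05]), 'position': array([ 0.2431718 , -0.57539633,  0.22185929]), 'eef_rot': array([ 9.80083034e-01,  1.98587223e-01, -1.24384378e-04, -5.88060224e-04]), 'ft_force': array([-0.02176218,  0.19240584, -1.00016558]), 'torque': array([0.03481153, 0.00221186, 0.05045321]), 'gripper_force': 0.0, 'opening': 0.08657349155941617} 0.0187
```

View pics/side0.png

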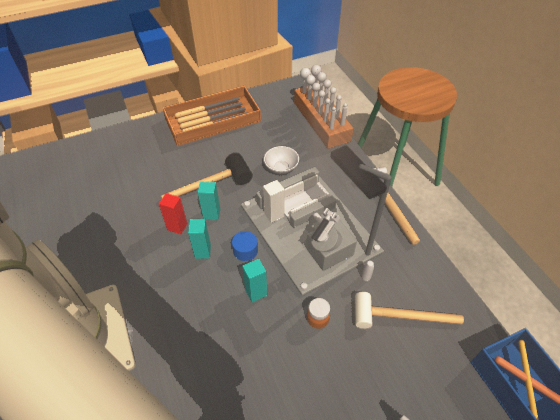

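View pics/top0.png

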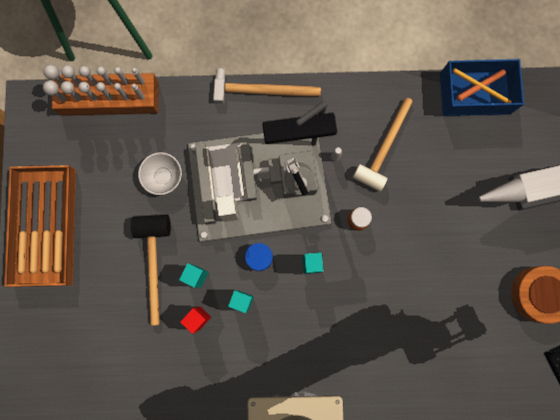

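The top view shows the clamp at about (260,187). The pale block stands in its channel at (226,205). The lamp is at (300,128), and the crank with its dark handle is at (300,178). Block-shaped things: teal at (193,275), (240,301) and (314,263), red at (195,320), and the pale aluminium one in the channel at (226,205). Only the last is aluminium and in the channel, so it is the one meant. I'll confirm it in an enlarged crop.

```bash
python3 - <<'E'
import cv2
a=cv2.imread("pics/top0.png")[110:260,170:350];cv2.imwrite("pics/c1.png",cv2.resize(a,None,fx=4,fy=4,interpolation=cv2.INTER_CUBIC))
a=cv2.imread("pics/side0.png")[150:300,230:395];cv2.imwrite("pics/c2.png",cv2.resize(a,None,fx=4,fy=4,interpolation=cv2.INTER_CUBIC))
E
```

```text
(no output)
```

View pics/c1.png

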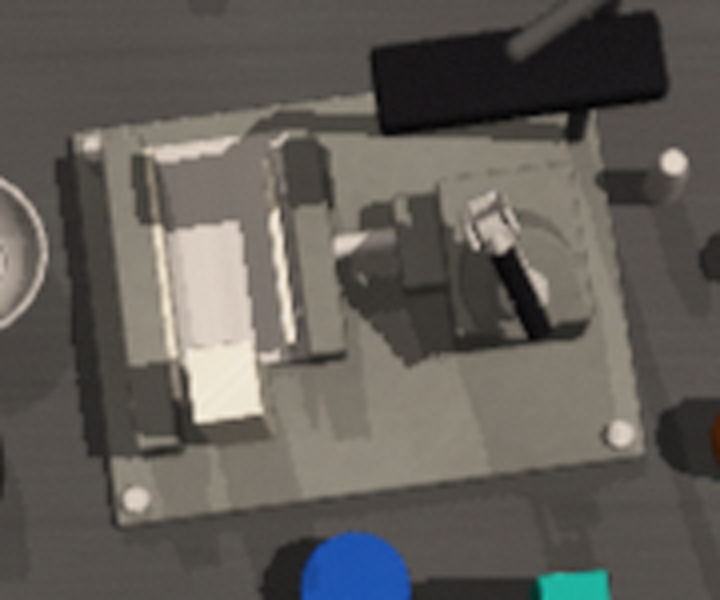

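View pics/c2.png

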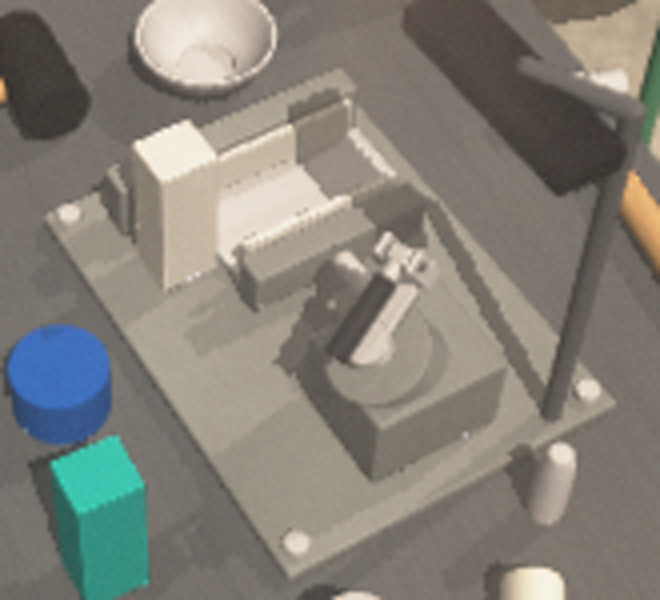

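The crops confirm the pale aluminium block. In c1 its top runs (187,350), (253,342), (262,415), (195,424). The clamp plate's corners are near-left (118,525), near-right (645,452) and far-left (72,135). The handle's pivot is at about (490,222) and its tip at (538,332).

```bash
cat >> h.py <<'E'
c1=lambda x,y:(170+(x-1.5)/4,110+(y-1.5)/4)
E
python3 - <<'E'
from h import *
NL,NR,FL=[onplane("top",*c1(*p),.012)[:2] for p in((118,523),(645,452),(72,135))]
print(NL,NR,FL,np.linalg.norm(NL-NR),np.linalg.norm(FL-NL))
d=NR-NL; y1=np.arctan2(d[0],-d[1]); e=FL-NL; y2=np.arctan2(e[1],e[0]); print("yaw",np.degrees([y1,y2]))
yaw=(y1*340+y2*260)/600;Rz=np.array([[np.cos(yaw),-np.sin(yaw)],[np.sin(yaw),np.cos(yaw)]])
loc=np.array([[-.13,.17],[-.13,-.17],[.13,.17]])
o=(np.array([NL,NR,FL])-loc@Rz.T);print(o);o=o.mean(0);print("origin",o)
B=np.array([onplane("top",*c1(*p),.132)[:2] for p in((187,350),(253,342),(262,415),(195,424))]);bl=(B-o)@Rz
print("block local",bl*1e3,bl.mean(0)*1e3)
hub=np.array([-.03,-.1,.105]);ax=np.array([-.5,0,.866]);xs=np.array([.866,0,.5]);ys=np.array([0,1,0])
W=lambda l:np.r_[o+Rz@l[:2],l[2]]
for c in np.arange(0,1,.15):
    r=np.cos(.5-c)*xs+np.sin(.5-c)*ys
    pv=hub+.055*r+.032*ax;tip=pv-.075*r
    s=lambda n,p:proj(n,W(p))
    a=(s("top",pv)-[170,110])*4+1.5;b=(s("top",tip)-[170,110])*4+1.5
    a2=(s("side",pv)-[230,150])*4+1.5;b2=(s("side",tip)-[230,150])*4+1.5
    print(c,a.round(),b.round(),a2.round(),b2.round())
for p in([.022,-.025,.3],[.022,-.175,.3],[-.04,.075,.02]):print((proj("top",W(np.array(p)))-[170,110])*4+1.5)
E
```

```text
[0.50350226 0.23225195] [ 0.54053527 -0.1035278 ] [0.75719689 0.26078027] 0.3378157580773115 0.2552936065845971
yaw [6.29369035 6.41603717]
[[0.65149809 0.07766465]
 [0.65094595 0.07980109]
 [0.64678621 0.07745138]]
origin [0.64974341 0.07830571]
block local [[-45.38670525 101.84785425]
 [-45.91095249  62.9518265 ]
 [-89.43567969  63.12172282]
 [-89.40407073 102.48584747]] [-67.53435204  82.60181276]
0.0 [475. 233.] [548. 331.] [390. 251.] [340. 362.]
0.15 [487. 225.] [543. 333.] [401. 256.] [336. 360.]
0.3 [501. 220.] [539. 335.] [411. 262.] [333. 357.]
0.44999999999999996 [514. 216.] [534. 336.] [420. 270.] [330. 354.]
0.6 [529. 215.] [529. 337.] [427. 280.] [327. 351.]
0.75 [543. 215.] [524. 337.] [433. 291.] [325. 347.]
0.8999999999999999 [557. 218.] [519. 336.] [437. 302.] [324. 342.]
[380.47695549 135.38117539]
[669.08721963  96.83031928]
[246.93398547 364.90438244]
```

Request:
jog_arm(
  deltas=[
    [0,0,0,8.3],
    [0,0,0,8.3],
    [0.03,-0.04,0,0],
    [0.03,-0.04,0,0],
    [0.03,-0.04,0,0],
    [0.03,-0.04,0,0],
    [0.03,-0.04,0,0],
    [0.03,-0.04,0,0],
    [0.03,-0.04,0,0],
    [0.03,-0.04,0,0],
    [0.03,-0.04,0,0],
    [0.03,-0.04,0,0],
    [0.003,-0.036,0,0],
    [0.003,-0.036,0,0],
    [0.003,-0.036,0,0],
    [0.003,-0.036,0,0],
    [0.003,-0.036,0,0],
    [0.003,-0.036,0,0],
    [0.003,-0.036,0,0],
    [0.003,-0.036,0,0],
  ],
  grip=0,
)

```text
time: 2.1
position: [0.4893, 0.145, 0.2224]
eef_rot: [0.998, 0.055, -0.0, 0.0]
ft_force: [0.6, 0.2, 0.3]
opening: 0.0009
gripper_force: 0.0
```

```bash
cat >> h.py <<'E'
O=np.array([.650,.0783]);YAW=np.radians(6.33)
Rz=np.array([[np.cos(YAW),-np.sin(YAW)],[np.sin(YAW),np.cos(YAW)]])
def W(l):l=np.asarray(l,float);return np.r_[O+Rz@l[:2],l[2]]
def L(p):return np.r_[Rz.T@(np.asarray(p)[:2]-O),p[2]]
def st():
    s=env.sense();x=R.from_quat(s["eef_rot"]).as_matrix()
    print("t",round(s["time"],2),"tcp local mm",(L(s["position"])*1e3).round(1),"xyaw rel",round(np.degrees(np.arctan2(x[1,0],x[0,0])-YAW),2),"z",x[:,2].round(3),"F",(Rz.T@s["ft_force"][:2]).round(1),s["ft_force"][2].round(1),"T",s["torque"].round(2),"open",round(s["opening"]*1e3,1),"gf",round(s["gripper_force"],1))
E
python3 -c "from h import *;st()"
```

```text
t 2.1 tcp local mm [-152.3   84.   222.4] xyaw rel -0.03 z [-0. -0. -1.] F [0.7 0.1] 0.3 T [ 0.02  0.01 -0.01] open 0.9 gf 0.0
```

Request:
jog_arm(
  deltas=[
    [0,0,0.04,0],
    [0,0,0.04,0],
    [0,0,0.035,0],
    [0.02,0,0,0],
    [0.018,0,0,0],
    [0.006,0,0,0],
    [0.005,0,0,0],
    [0.004,0,0,0],
    [0.004,0,0,0],
    [0.004,0,0,0],
    [0.004,0,0,0],
    [0.004,0,0,0],
  ],
)

```text
time: 3.3
position: [0.5586, 0.1513, 0.1077]
eef_rot: [0.998, 0.055, 0.0, 0.0]
ft_force: [0.1, -0.2, -0.3]
opening: 0.0004
gripper_force: 0.4
```

```bash
python3 -c "
from h import *;st();p,d=snap('side','s1');cv2.imwrite('pics/s1c.png',cv2.resize(p[120:300,200:395,::-1],None,fx=3,fy=3))"
```

```text
t 3.3 tcp local mm [-82.8  82.6 107.7] xyaw rel -0.02 z [ 0. -0. -1.] F [ 0.1 -0.2] -0.3 T [-0.02  0.17 -0.03] open 0.4 gf 0.4
```

View pics/s1c.png

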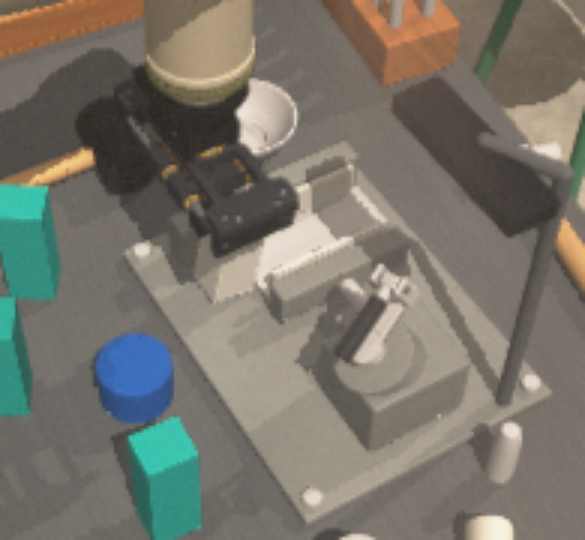

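The block is tilting, with its foot at the step at crop (215,290). I'll keep pushing slowly.

Request:
jog_arm(
  deltas=[
    [0.005,0,0,0],
    [0.005,0,0,0],
    [0.005,0,0,0],
    [0.005,0,0,0],
    [0.005,0,0,0],
    [0.005,0,0,0],
    [0.005,0,0,0],
    [0.005,0,0,0],
    [0,0,0,0],
    [0,0,0,0],
    [0,0,0,0],
  ],
)

```text
time: 4.45
position: [0.5979, 0.1557, 0.1075]
eef_rot: [0.998, 0.055, -0.0, 0.0]
ft_force: [1.2, -1.3, -0.6]
opening: 0.0003
gripper_force: 0.0
```

Request:
jog_arm(
  deltas=[
    [-0.03,0,-0.03,0],
    [-0.03,0,-0.04,0],
    [-0.03,0.04,-0.02,0],
    [0,0.05,0,0],
    [0,0.05,0,0],
    [0,0.04,0,0],
  ],
  grip=0.05,
)

```text
time: 5.05
position: [0.5299, -0.0333, 0.1967]
eef_rot: [0.999, 0.054, 0.001, 0.001]
ft_force: [0.5, 0.2, 0.0]
opening: 0.0406
gripper_force: 0.0
```

```bash
python3 -c "
from h import *;st();p,d=snap('top','t2');cv2.imwrite('pics/t2c.png',cv2.resize(p[110:260,170:350,::-1],None,fx=4,fy=4,interpolation=2))
for x,y in((200,270),(205,310),(220,350),(230,390)):
  u,v=c1(x,y);z=d[int(v),int(u)];print(x,y,L(back('top',u,v,z))*1e3)"
```

```text
t 5.05 tcp local mm [-131.6  -97.7  196.7] xyaw rel -0.12 z [ 0.001 -0.002 -1.   ] F [0.5 0.1] 0.0 T [0.07 0.03 0.  ] open 40.6 gf 0.0
200 270 [15.49806018 93.85814152 63.3962077 ]
205 310 [-10.63337924  93.57199759  66.84341483]
220 350 [-35.7646558   87.84022116  61.44814694]
230 390 [-58.4590562   86.09153239  42.80460611]
```

View pics/t2c.png

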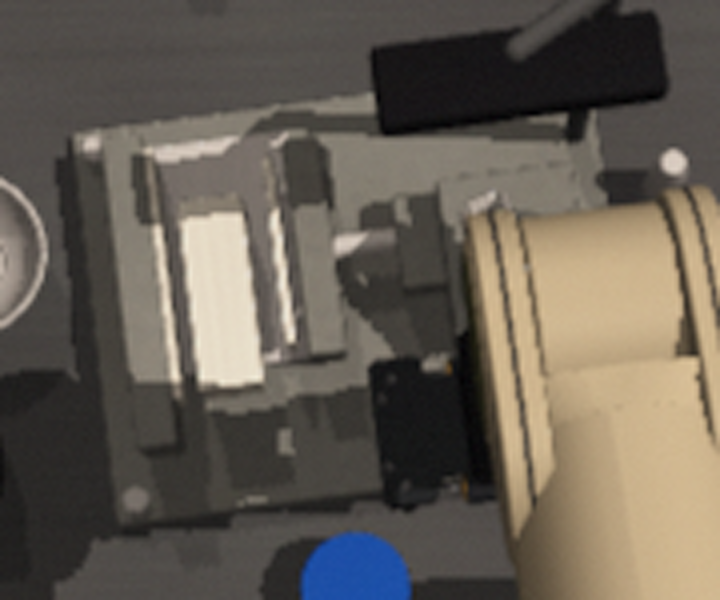

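The block now lies flat, with its top at z≈64 mm and its ends at about (213,212) and (235,387). Next is the handle: crank ≈ 0.2, folded tip at local (-62,-106,123).

Request:
jog_arm(
  deltas=[
    [0,0,0,-7],
    [0,0,0,-7],
    [0,0,0,-6],
    [0.02,0.011,0,0],
    [0.02,0.01,0,0],
    [0.02,0.01,0,0],
    [0,0,0.03,0],
    [0,0,0.03,0],
    [0,0,0.029,0],
    [0,0,0,0],
  ],
  grip=0.05,
)

```text
time: 6.1
position: [0.5951, -0.0311, 0.1033]
eef_rot: [0.974, 0.228, -0.003, -0.001]
ft_force: [-0.4, -0.5, 0.0]
opening: 0.0501
gripper_force: 0.0
```

```bash
python3 -c "
from h import *;st();p,d=snap('side','s3');cv2.imwrite('pics/s3c.png',cv2.resize(p[170:280,270:395,::-1],None,fx=5,fy=5,interpolation=2))"
```

```text
t 6.1 tcp local mm [ -66.6 -102.6  103.3] xyaw rel 20.0 z [-0.007  0.    -1.   ] F [-0.4 -0.5] 0.0 T [-0.02  0.08  0.05] open 50.1 gf 0.0
```

View pics/s3c.png

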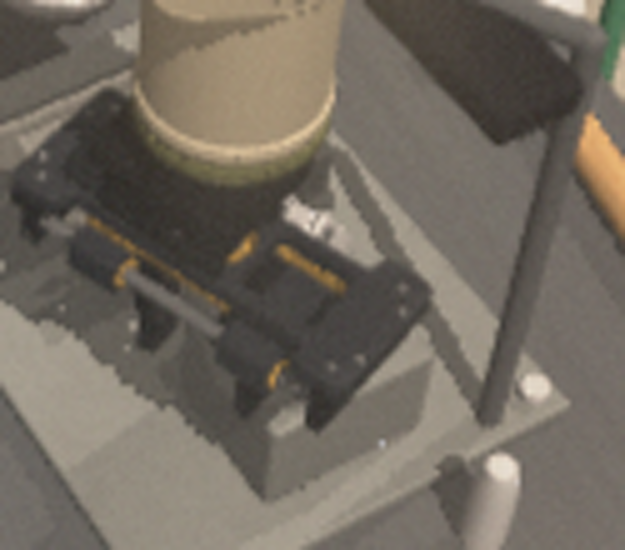

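The gripper straddles the handle's free end, and the steel cheeks show at crop (310,215). I'll centre and close.

Request:
jog_arm(
  deltas=[
    [0.001,0.004,-0.002,0],
    [0,0,0,0],
    [0,0,0,0],
  ],
)

```text
time: 6.45
position: [0.6014, -0.0346, 0.1107]
eef_rot: [0.974, 0.227, 0.001, 0.0]
ft_force: [-0.8, -0.6, 0.1]
opening: 0.0503
gripper_force: 0.0
```

Request:
jog_arm(
  deltas=[
    [0,0,0,0],
    [0,0,0,0],
    [0,0,0,0],
    [0,0,0,0],
    [0,0,0,0],
    [0,0,0,0],
  ],
  grip=0.01,
)

```text
time: 7.05
position: [0.6003, -0.0342, 0.1091]
eef_rot: [0.974, 0.228, -0.0, -0.0]
ft_force: [-0.5, 0.1, 0.6]
opening: 0.0148
gripper_force: 30.0
```

```bash
python3 -c "
from h import *;st()
hub=np.array([-30,-100,105.]);ax=np.array([-.5,0,.866]);xs=np.array([.866,0,.5]);ys=np.array([0,1,0])
r=np.cos(.3)*xs+np.sin(.3)*ys;pv=hub+55*r+32*ax
for t in range(0,100,10):
  c=np.radians(t);dr=-r*np.cos(c)+ax*np.sin(c);print(t,(pv+77*dr).round(1),'yaw',np.degrees(np.arctan2(-dr[1],-dr[0])).round(1))"
```

```text
t 7.05 tcp local mm [ -61.8 -106.3  109.1] xyaw rel 19.98 z [-0.  0. -1.] F [-0.4  0.2] 0.6 T [0.02 0.09 0.  ] open 14.8 gf 30.0
0 [ -64.2 -106.5  122.2] yaw 19.7
10 [ -69.9 -106.2  134.3] yaw 17.9
20 [ -73.5 -105.1  147.2] yaw 16.3
30 [ -74.9 -103.5  160.5] yaw 14.8
40 [ -74.  -101.2  173.7] yaw 13.3
50 [-70.9 -98.4 186.4] yaw 11.7
60 [-65.7 -95.1 198.3] yaw 9.9
70 [-58.5 -91.5 209.1] yaw 7.6
80 [-49.5 -87.7 218.3] yaw 4.6
90 [-39.  -83.7 225.7] yaw 0.0
```

Request:
jog_arm(
  deltas=[
    [-0.003,-0.001,-0.006,0.9],
    [-0.0025,-0.001,-0.006,0.9],
    [-0.0015,-0.001,-0.0065,0.8],
    [-0.0015,-0.001,-0.0065,0.8],
    [0,0,0,0],
  ],
)

```text
time: 7.55
position: [0.5909, -0.034, 0.1352]
eef_rot: [0.98, 0.198, 0.0, 0.0]
ft_force: [-0.4, 2.6, -0.7]
opening: 0.0144
gripper_force: 30.0
```

```bash
python3 -c "from h import *;st()"
```

```text
t 7.55 tcp local mm [ -71.2 -105.1  135.2] xyaw rel 16.55 z [ 0. -0. -1.] F [-0.1  2.6] -0.7 T [0.66 0.16 0.  ] open 14.4 gf 30.0
```

Request:
jog_arm(
  deltas=[
    [-0.0005,-0.001,-0.0066,0.8],
    [-0.0004,-0.001,-0.0066,0.8],
    [0.0007,-0.001,-0.0066,0.8],
    [0.0007,-0.001,-0.0066,0.8],
    [0.0018,-0.001,-0.0064,0.8],
    [0.0018,-0.001,-0.0064,0.8],
    [0,0,0,0],
  ],
)

```text
time: 8.25
position: [0.5933, -0.0266, 0.1744]
eef_rot: [0.988, 0.157, 0.001, -0.0]
ft_force: [1.9, 5.6, -2.7]
opening: 0.014
gripper_force: 30.0
```

```bash
python3 -c "
from h import *;st();p,d=snap('side','s4');cv2.imwrite('pics/s4c.png',cv2.resize(p[150:280,250:395,::-1],None,fx=5,fy=5,interpolation=2)[:600,:])"
```

```text
t 8.25 tcp local mm [-67.9 -98.  174.4] xyaw rel 11.75 z [ 0.001  0.001 -1.   ] F [2.5 5.4] -2.7 T [ 1.15 -0.31  0.08] open 14.0 gf 30.0
```

View pics/s4c.png

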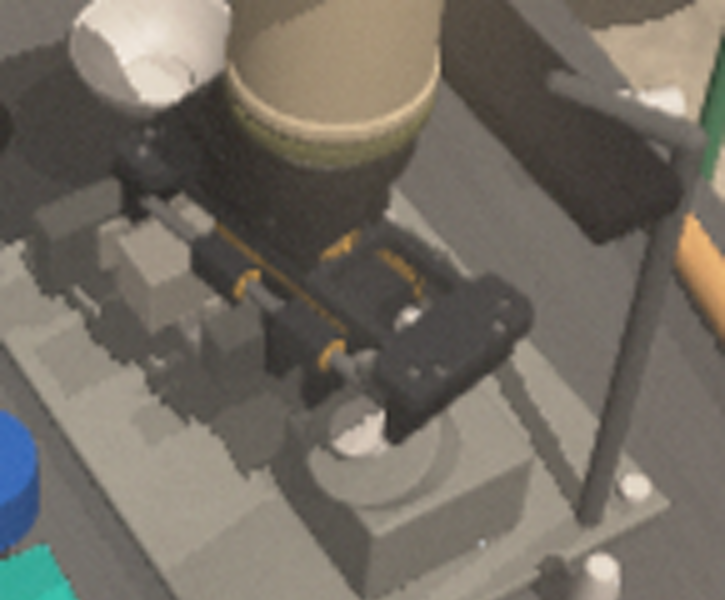

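The hub at crop (360,425) is clear now, so the handle is lifting with the tool. I'll go on to 90°.

Request:
jog_arm(
  deltas=[
    [0.0028,-0.002,-0.006,0.9],
    [0.0028,-0.002,-0.006,0.9],
    [0.0038,-0.0012,-0.0054,1.1],
    [0.0038,-0.0012,-0.0054,1.1],
    [0.0047,-0.0014,-0.0046,1.6],
    [0.0047,-0.0014,-0.0046,1.6],
    [0.0053,-0.0018,-0.0037,2.2],
    [0.0053,-0.0018,-0.0037,2.2],
    [0,0,0,0],
  ],
)

```text
time: 9.2
position: [0.6184, -0.0092, 0.2095]
eef_rot: [0.998, 0.055, -0.006, 0.001]
ft_force: [-9.5, -1.5, -13.2]
opening: 0.0141
gripper_force: 30.0
```

```bash
python3 -c "
from h import *;st();p,d=snap('side','s5');cv2.imwrite('pics/s5c.png',cv2.resize(p[130:260,250:395,::-1],None,fx=5,fy=5,interpolation=2)[:600,:])"
```

```text
t 9.2 tcp local mm [-41.1 -83.5 209.5] xyaw rel -0.01 z [-0.011 -0.003 -1.   ] F [-9.6 -0.5] -13.2 T [-0.34  2.18  0.06] open 14.1 gf 30.0
```

View pics/s5c.png

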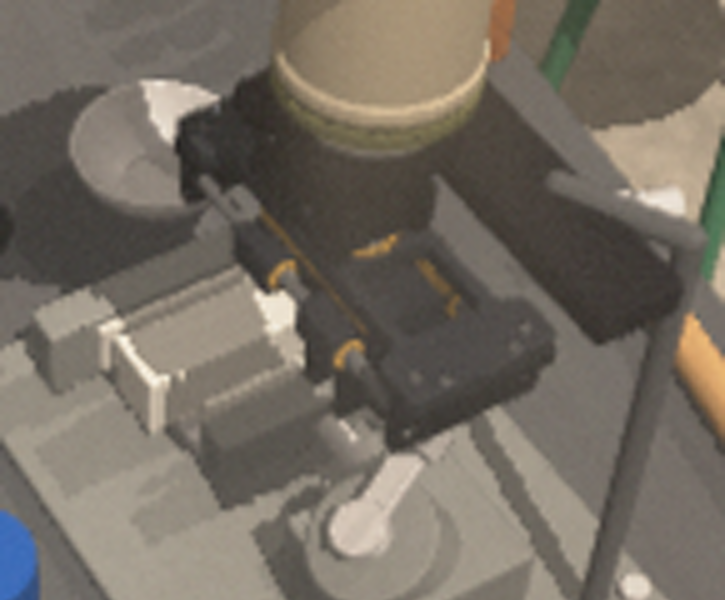

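Request:
jog_arm(
  deltas=[
    [0,0,0,0],
    [0,0,0,0],
    [0,0,0,0],
    [-0.02,0,0,0],
    [-0.02,0,0,0],
    [-0.01,0,0,0],
  ],
  grip=0.05,
)

```text
time: 9.85
position: [0.5717, -0.0133, 0.2137]
eef_rot: [0.998, 0.057, 0.001, 0.0]
ft_force: [0.5, -0.2, 1.3]
opening: 0.0482
gripper_force: 0.0
```

Request:
jog_arm(
  deltas=[
    [0,0,0,0],
    [0,0,0,0],
    [0,0,0,0],
    [0,0,0,0],
    [0,0,0,0],
    [0,0,0,0],
    [0.01,0,0,0],
    [0.008,0,0,0],
    [0.004,0,0,0],
    [0.004,0,0,0],
    [0,0,0,0],
  ],
  grip=0,
)

```text
time: 10.95
position: [0.5985, -0.0098, 0.2125]
eef_rot: [0.998, 0.057, -0.0, -0.0]
ft_force: [-0.9, -1.3, 1.4]
opening: 0.0009
gripper_force: 0.0
```

```bash
python3 -c "
from h import *;st()"
```

```text
t 10.95 tcp local mm [-60.9 -81.9 212.5] xyaw rel 0.19 z [-0.  0. -1.] F [-1.  -1.2] 1.4 T [ 0.02  0.08 -0.02] open 0.9 gf 0.0
```

Request:
jog_arm(
  deltas=[
    [0.003,0,0,0],
    [0.003,0,0,0],
    [0.002,0,0,0],
    [0,0,0,0],
  ],
)

```text
time: 11.35
position: [0.6058, -0.0093, 0.2126]
eef_rot: [0.998, 0.057, -0.0, 0.0]
ft_force: [-2.0, 0.2, 1.6]
opening: 0.0005
gripper_force: 0.9
```

Request:
jog_arm(
  deltas=[
    [0.002,0,0,0],
    [0.002,0,0,0],
    [0,0,0,0],
  ],
)

```text
time: 11.65
position: [0.6082, -0.0094, 0.2129]
eef_rot: [0.998, 0.056, -0.002, 0.001]
ft_force: [-13.0, -2.9, 8.6]
opening: 0.0004
gripper_force: 6.6
```

```bash
python3 -c "
from h import *;st()"
```

```text
t 11.65 tcp local mm [-51.2 -82.6 212.9] xyaw rel 0.14 z [-0.004 -0.001 -1.   ] F [-13.2  -1.4] 8.6 T [-0.58  2.89 -0.04] open 0.4 gf 6.6
```

The handle is hard against its stop: 13 N for a 2 mm push. I'll regrip for winding.

Request:
jog_arm(
  deltas=[
    [-0.012,0,0,0],
    [-0.018,0,0,0],
    [0,0.001,0.01,0],
    [0,0,0.011,0],
    [0,0,0,0],
    [0,0,0,0],
    [0.015,0,0,0],
    [0.02,0,0,0],
    [0.014,0,0,0],
    [0,0,0,0],
    [0,0,0,0],
  ],
  grip=0.05,
)

```text
time: 12.75
position: [0.6289, -0.0072, 0.1916]
eef_rot: [0.998, 0.057, -0.0, -0.0]
ft_force: [-0.0, -0.4, 0.3]
opening: 0.0501
gripper_force: 0.0
```

```bash
python3 -c "
from h import *;st()
xs=np.array([.866,0,.5]);ys=np.array([0,1,0])
P=lambda c:55.3*(np.cos(.5-c)*xs+np.sin(.5-c)*ys)
for c in np.arange(.2,3.6,.1):
  d=P(c+.1)-P(c);print('[%.4f,%.4f,%.4f,0]'%tuple(d*[1,-1,-1]/1e3),end=',' if round(c*10+1)%10 else '\n')"
```

```text
t 12.75 tcp local mm [-30.4 -82.7 191.6] xyaw rel 0.2 z [-0.  0. -1.] F [-0.1 -0.3] 0.3 T [0.   0.04 0.04] open 50.1 gf 0.0
[0.0012,0.0054,-0.0007,0],[0.0007,0.0055,-0.0004,0],[0.0002,0.0055,-0.0001,0],[-0.0002,0.0055,0.0001,0],[-0.0007,0.0055,0.0004,0],[-0.0012,0.0054,0.0007,0],[-0.0016,0.0052,0.0009,0],[-0.0021,0.0050,0.0012,0]
[-0.0025,0.0047,0.0014,0],[-0.0029,0.0044,0.0017,0],[-0.0033,0.0040,0.0019,0],[-0.0036,0.0036,0.0021,0],[-0.0039,0.0032,0.0022,0],[-0.0042,0.0028,0.0024,0],[-0.0044,0.0023,0.0025,0],[-0.0045,0.0017,0.0026,0],[-0.0047,0.0012,0.0027,0],[-0.0048,0.0007,0.0027,0]
[-0.0048,0.0001,0.0028,0],[-0.0048,-0.0004,0.0028,0],[-0.0047,-0.0010,0.0027,0],[-0.0046,-0.0015,0.0027,0],[-0.0044,-0.0020,0.0026,0],[-0.0042,-0.0025,0.0025,0],[-0.0040,-0.0030,0.0023,0],[-0.0037,-0.0035,0.0022,0],[-0.0034,-0.0039,0.0020,0],[-0.0031,-0.0043,0.0018,0]
[-0.0027,-0.0046,0.0015,0],[-0.0023,-0.0049,0.0013,0],[-0.0018,-0.0051,0.0011,0],[-0.0014,-0.0053,0.0008,0],[-0.0009,-0.0054,0.0005,0],[-0.0004,-0.0055,0.0003,0],
```

Request:
jog_arm(
  deltas=[
    [0,0.001,0,0],
    [0,0,0,0],
    [0,0,0,0],
    [0,0,0,0],
    [0,0,0,0],
    [0,0,0,0],
    [0,0,0,0],
    [0.0012,0.0054,-0.0007,0],
    [0.0007,0.0055,-0.0004,0],
    [0.0002,0.0055,-0.0001,0],
    [-0.0002,0.0055,0.0001,0],
    [0,0,0,0],
  ],
  grip=0.01,
)

```text
time: 13.95
position: [0.6335, -0.0316, 0.1928]
eef_rot: [0.998, 0.056, -0.0, 0.0]
ft_force: [-2.8, -0.3, 2.4]
opening: 0.0151
gripper_force: 30.0
```

```bash
python3 -c "from h import *;st()"
```

```text
t 13.95 tcp local mm [ -28.6 -107.4  192.8] xyaw rel 0.08 z [-0.    -0.001 -1.   ] F [-2.8  0. ] 2.4 T [ 0.02  0.58 -0.04] open 15.1 gf 30.0
```

Request:
jog_arm(
  deltas=[
    [-0.0007,0.0055,0.0004,0],
    [-0.0012,0.0054,0.0007,0],
    [-0.0016,0.0052,0.0009,0],
    [-0.0021,0.005,0.0012,0],
    [-0.0025,0.0047,0.0014,0],
    [-0.0029,0.0044,0.0017,0],
    [-0.0033,0.004,0.0019,0],
    [-0.0036,0.0036,0.0021,0],
    [-0.0039,0.0032,0.0022,0],
    [-0.0042,0.0028,0.0024,0],
    [0,0,0,0],
  ],
)

```text
time: 15.05
position: [0.612, -0.0769, 0.1776]
eef_rot: [0.998, 0.057, -0.0, -0.0]
ft_force: [-3.2, 4.0, 1.2]
opening: 0.0149
gripper_force: 30.0
```

```bash
cat >> h.py <<'E'
def crank():
    s=env.sense();g=L(s["position"])*1e3+[0,0,18.7];v=g-[-30,-100,105.]
    x=v@[.866,0,.5];y=v[1];print("r",np.hypot(x,y).round(1),"crank",((.5-np.arctan2(y,x))%6.283).round(3),"h",(v@[-.5,0,.866]).round(1));st()
E
python3 -c "from h import *;crank()"
```

```text
r 55.6 crank 1.622 h 91.5
t 15.05 tcp local mm [ -54.9 -150.1  177.6] xyaw rel 0.16 z [-0.001  0.    -1.   ] F [-2.8  4.4] 1.2 T [0.93 0.69 0.07] open 14.9 gf 30.0
```

Request:
jog_arm(
  deltas=[
    [-0.0044,0.0023,0.0025,0],
    [-0.0045,0.0017,0.0026,0],
    [-0.0047,0.0012,0.0027,0],
    [-0.0048,0.0007,0.0027,0],
    [-0.0048,0.0001,0.0028,0],
    [-0.0048,-0.0004,0.0028,0],
    [-0.0047,-0.001,0.0027,0],
    [-0.0046,-0.0015,0.0027,0],
    [-0.0044,-0.002,0.0026,0],
    [-0.0042,-0.0025,0.0025,0],
    [0,0,0,0],
  ],
)

```text
time: 16.15
position: [0.5673, -0.0803, 0.1517]
eef_rot: [0.998, 0.057, 0.001, 0.0]
ft_force: [2.3, 4.9, 2.8]
opening: 0.0152
gripper_force: 30.0
```

```bash
python3 -c "from h import *;crank()"
```

```text
r 55.8 crank 2.588 h 91.5
t 16.15 tcp local mm [ -99.6 -148.5  151.7] xyaw rel 0.18 z [ 0.002 -0.    -1.   ] F [2.8 4.6] 2.8 T [ 1.14 -0.62  0.06] open 15.2 gf 30.0
```

Request:
jog_arm(
  deltas=[
    [-0.004,-0.003,0.0023,0],
    [-0.0037,-0.0035,0.0022,0],
    [-0.0034,-0.0039,0.002,0],
    [-0.0031,-0.0043,0.0018,0],
    [-0.0027,-0.0046,0.0015,0],
    [-0.0023,-0.0049,0.0013,0],
    [-0.0018,-0.0051,0.0011,0],
    [-0.0014,-0.0053,0.0008,0],
    [0,0,0,0],
  ],
)

```text
time: 17.05
position: [0.5409, -0.049, 0.1385]
eef_rot: [0.998, 0.057, 0.001, 0.001]
ft_force: [4.2, 0.4, 5.0]
opening: 0.015
gripper_force: 30.0
```

```bash
python3 -c "from h import *;crank()"
```

```text
r 55.9 crank 3.38 h 91.5
t 17.05 tcp local mm [-122.5 -114.5  138.5] xyaw rel 0.16 z [ 0.001 -0.001 -1.   ] F [ 4.2 -0. ] 5.0 T [ 0.13 -1.07 -0.  ] open 15.0 gf 30.0
```

Request:
jog_arm(
  deltas=[
    [-0.0008,-0.003,0.0004,0],
    [-0.0003,-0.002,0.0002,0],
    [0,0,0,0],
    [0,0,0,0],
  ],
)

```text
time: 17.45
position: [0.5402, -0.0471, 0.1383]
eef_rot: [0.998, 0.055, 0.001, 0.002]
ft_force: [8.6, -7.9, 3.7]
opening: 0.015
gripper_force: 30.0
```

```bash
python3 -c "from h import *;crank()"
```

```text
r 55.9 crank 3.415 h 91.5
t 17.45 tcp local mm [-123.  -112.5  138.3] xyaw rel 0.0 z [ 0.003 -0.004 -1.   ] F [ 7.7 -8.8] 3.7 T [-1.83 -1.89 -0.08] open 15.0 gf 30.0
```

Request:
jog_arm(
  deltas=[
    [-0.0005,-0.004,0.0003,0],
    [0,0,0,0],
    [0,0,0,0],
  ],
)

```text
time: 17.75
position: [0.5398, -0.0461, 0.1382]
eef_rot: [0.999, 0.054, 0.002, 0.003]
ft_force: [10.8, -16.1, 3.2]
opening: 0.0151
gripper_force: 30.0
```

```bash
python3 -c "from h import *;crank()"
```

```text
r 56.0 crank 3.436 h 91.6
t 17.75 tcp local mm [-123.3 -111.4  138.2] xyaw rel -0.14 z [ 0.004 -0.007 -1.   ] F [  8.9 -17.2] 3.2 T [-3.76 -2.43 -0.21] open 15.1 gf 30.0
```

The crank is firmly on its end stop. I'll relax, release and withdraw.

Request:
jog_arm(
  deltas=[
    [0.001,0.005,-0.0005,0],
    [0,0,0,0],
  ],
)

```text
time: 17.95
position: [0.5401, -0.0472, 0.1383]
eef_rot: [0.998, 0.055, 0.001, 0.001]
ft_force: [5.5, -6.6, 5.1]
opening: 0.0151
gripper_force: 29.9
```

Request:
jog_arm(
  deltas=[
    [0,0,0,0],
    [0,0,0,0],
    [0,0,0,0],
    [0,0,0,0],
    [0,0,-0.03,0],
    [-0.01,0,-0.04,0],
    [-0.01,0,-0.04,0],
    [-0.01,0.03,-0.03,0],
    [0,0.05,0,0],
    [0,0.05,0,0],
    [0,0.05,0,0],
    [0,0.05,0,0],
    [0,0.05,0,0],
    [0,0.05,0,0],
    [0,0,0,0],
    [0,0,0,0],
  ],
  grip=0.05,
)

```text
time: 19.55
position: [0.5467, -0.3766, 0.2766]
eef_rot: [0.998, 0.056, -0.001, -0.001]
ft_force: [0.5, 0.4, 0.9]
opening: 0.0499
gripper_force: 0.0
```

```bash
python3 -c "
from h import *;st();p,d=snap('side','s6');q,e=snap('top','t6')
a=cv2.resize(p[150:290,235:385,::-1],(400,373),interpolation=2);b=cv2.resize(q[115:255,170:320,::-1],(400,373),interpolation=2);cv2.imwrite('pics/f.png',np.hstack([a,b]))
hub=np.array([-30,-100,105.]);ax=np.array([-.5,0,.866]);xs=np.array([.866,0,.5]);ys=np.array([0,1,0]);r=np.cos(2.9)*xs-np.sin(2.9)*ys
for k in(0,75):
  P=W((hub+55*r+(32+k)*ax)/1e3);print(k,(proj('side',P)-[235,150])*2.667,(proj('top',P)-[170,115])*2.667+[400,0])
for y in(.075,.115):print((proj('top',W([-.02,y,.064]))-[170,115])*2.667+[400,0])"
```

```text
t 19.55 tcp local mm [-152.8 -440.8  276.6] xyaw rel 0.08 z [-0.002  0.002 -1.   ] F [0.6 0.4] 0.9 T [ 0.07 -0.04  0.07] open 49.9 gf 0.0
0 [185.2920672  267.99463074] [771.93061577 242.67215193]
75 [151.58637691 244.7718566 ] [782.91280681 274.78590827]
[557.09128389 200.10238227]
[514.27585698 205.85129619]
```

View pics/f.png

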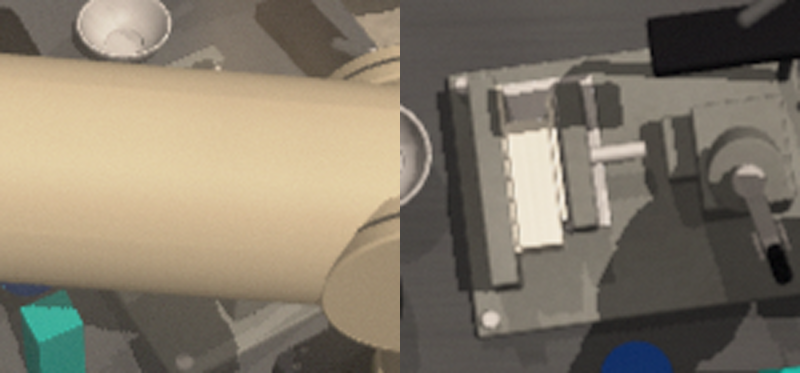

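The top view shows the block flat between the jaws at (535,190). The handle's tip is at (780,278), against (783,275) predicted for fully out at crank 3.4. The bystanders in view have not moved, so I'm handing in.

```bash
python3 -c "from h import *;print(close_job())"
```

```text
the job is handed in; nothing more can be done
None
```

The job is handed in: the block lies flat in the channel, the handle is folded fully out, and the crank is wound to its end stop with the jaw gripping the block, in about 20 of the 67 s; no verdict came back.

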